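Lock the drawer for the road

TASK

Make the little drawer unit ready for driving, with pushes of the fingertips only. First push the partly open drawer fully shut; then press the black thumb pad of the ratchet pawl right down, so that its hook comes free of the teeth; then push the lock arm down past its teeth until it lies level across the drawer front. Do not grasp or lift anything, leave the other things on the counter and on the unit where they stand, and finish clear of everything.

Things in the scene. Friction and masses are not known exactly. Their poses are not given: they have to be found in the camera images.
- unit: fixed wooden drawer unit, 200 (x) x 180 (y) x 100 mm tall, the top flat; origin under the centre of its case on the counter; its own -x is the front (towards the robot), own +y its left as the robot sees it, z up. The drawer opens to own -x. A steel bracket on its own left front corner carries the lock arm and the pawl, both moving in the upright plane at own x = -140 mm (28 mm in front of the shut drawer's face). The pawl pivots at own (-140, 154, 30) mm
- drawer (a joint): how far the drawer is open, m: 0 is shut (the end stop), starts 0.04 to 0.065. It slides to the unit's own -x with about 2.5 N of friction, and stays where it is left
- drawer_face (a point): centre of the drawer's white front face, which is 170 mm wide (own y) and 83 mm tall (12 to 95 mm above the counter), upright, looking to the unit's own -x; moves with the drawer. A flat push-button latch, 24 mm across and standing out 5 mm, is set in it 55 mm left of the centre: only for looks
- pawl (a joint): angle of the ratchet pawl, rad: 0 its hook is in the teeth, 0.26 fully pressed (end stop); the hook is clear of the teeth from about 0.2. It has a stiff pivot: pressing the pad takes about 2 to 4 N, and it stays where it is left, it does not spring back
- pawl_pad (a point): centre of the top of the pawl's black thumb pad, 26 (own x) x 36 (own y) mm, flat at the start, 70 mm above the counter, to the left of the bracket. Pressed down, the pad tilts outward and goes down about 24 mm and 7 mm to the unit's own +y. The toothed hub, 118 mm tall at its top, stands 123 mm away from it towards the unit's own -y
- lockarm (a joint): angle of the lock arm, rad: 0 is up at 60 degrees above level (leaning towards the unit's own -y), 1.047 is level across the drawer front (end stop). Starts 0.02 to 0.14. With the hook in, the first tooth stops it at about 0.16 (the arm bends a little further under a hard push, and must not be forced); with the pawl free it swings down under a push of some 3 N near its end. A stiff pivot: it stays where it is left, up or down. It cannot pass an open drawer
- lock_pivot (a point): pivot of the lock arm, fixed on the unit at own (-140, 125, 80) mm; the arm turns about the unit's own x axis, its end swinging down towards own -y. The arm is a steel bar reaching 200 mm from here, 20 mm wide (own x) and 12 mm thick
- lock_end (a point): the place to push: middle of the bar's upper face, 170 mm out from the pivot along the bar and 6 mm off its centre line (30 mm short of its end); moves with the arm
- vase: slim white ceramic vase, 60 mm across and 165 mm tall, standing on top of the drawer unit towards its back; origin under its centre; leave alone
- shaker: glass salt shaker with steel cap, 42 mm across and 74 mm tall, on the counter beside the drawer unit behind the pawl; origin under its centre; leave alone
- mug: blue ceramic mug, 76 mm across and 88 mm tall with a handle on one side, on the counter to the right of the drawer front; origin under its centre; leave alone
- ladle: steel soup ladle lying on the counter at the left, 280 mm long; origin under its bowl, the handle runs to its -x; leave alone
- cup: small white ceramic cup without handle, 60 mm across and 55 mm tall, on the counter at the left; origin under its centre; leave alone

How it is judged:
By the outcome, as a careful person would: the job done as asked, in the order asked, and still so for the second after the job is handed in, with the robot touching nothing.
It also fails if it takes over 62 s, if anything falls off the work surface, if the arm or the gripper's body presses on something with over 40 N, if the wrist force passes 120 N, or if a joint passes its speed limit or range.

ROBOT

A 6-joint arm with a two-finger parallel gripper is mounted at the origin on the work surface. World frame = base frame: x ahead of the robot, y to its left, z up, the work surface at z = 0. Lengths are in m, angles in rad, forces in N, time in s.
With the tool pointing down it reaches from about 0.25 to 0.775 m from the base axis. Payload 4 kg.
Tool frame: the origin (TCP) lies between the finger pads; the fingertips stand 14 mm ahead of it and the grasp point (between the pads) lies 5 mm behind it (robot.nose_length is the distance from the TCP to the fingertips, in m); z points along the fingers, y is the direction in which the jaws open and shut (so a half turn about z gives the same grasp; the last joint's range is limited). The gripper opens to 94 mm and grips with 3 to 60 N. Pads are 16 mm wide; open, the fingers measure 119 mm over their backs; the gripper's body (75 mm by 177 mm) begins 78 mm behind the grasp point.
Start: joints at [1.043, 0.087, 1.371, -0, 1.684, -0.103], TCP at [0.227, 0.501, 0.191] pointing down, gripper open.
Joint ranges: [-3.1, 3.1], [-0.76, 2.03], [0.27, 2.55], [-1.08, 4.22], [0.17, 2.65], [-2.57, 2.57]. Speed limits (rad/s): [2.79, 2.79, 3.14, 3.14, 3.14, 3.14].

INTERFACE

Orientations are given as [roll, pitch, yaw] about the fixed x, y, z axes, in that order (R = Rz(yaw) Ry(pitch) Rx(roll)).
In Python, from bench import robot, eyes, finder gives the robot as it stands.
- The arm moves only by the tool play_rows, never from a script. Its argument "rows" is a list of rows, each an object with "linear": the shift along the tool's x, y, z in cm, a list of three; "spin": the turn about the tool's z in degrees. A call has 1 to 12 rows; each row shifts and turns the commanded pose from where the row before left it, along the tool's axes as they then stand; what a row does not reach is not made up. A row lasts 1/12 s, in which the tool goes at most 41.7 mm and 7.16 degrees, less where a joint would pass 70% of its speed; a pose out of reach is approached as far as the arm can. A call with a gripper value outside its range is refused whole. "claw" is the finger opening in cm, from 0 to 9.4, set as the call begins (left out, the last holds). The fingers move at their own pace and stop on an object; the grip force is fixed at half the most. Time passes only in rows, so rows that do not move let the fingers close. It gives the time, the measured TCP pose, the force and the opening at its end, in the units of the state.
- robot.get_obs(): the state, without advancing time (a new reading comes with each control period).
- eyes.snapshot(name): name is "scene" or "top"; returns a dict with "frame" (420x560x3 uint8, red, green, blue), "fx", "fy", "cx", "cy" (pixels), "rvec" (rotation vector, rad) and "tvec" (3), from world to camera coordinates, as OpenCV has them. Camera axes: x right, y down, z forward; pixel columns grow to the right and rows downward; lengths in m; the calibration is good to about 2 mm. A picture is of the moment at which its call begins. There is no depth.
- robot.close_job(): hands the job in, once; it reports no verdict.
Trained networks look in a picture, given as the dict that the camera call returned (one of the last four; its "shot" number tells which), for a name from the list of things; names that differ only in an ending like _2 or _b are one class to them, and where a whole thing is asked for, a point or a joint stands for the part that bears it (a point fixed in the world has none). Each returns a list of dicts, best first, with "conf" (0 to 1); they miss things now and then, are a little off and sometimes report something else, mostly with a low value. They report only what shows in the picture. A call takes as long as a camera call.
- finder.silhouettes(picture, name): "pixels" (420x560 bool, what is visible of it) and "box" ([centre column, centre row, width, height] in pixels, round what is visible of it).
The state is a dict: "time": time; "joint_positions": joint angles; "qvel": joint speeds; "joint_torque": joint torques, N m; "tool_pos": TCP position; "ee_rot": TCP orientation; "wrist_force": force on the tool from outside, world axes, zero at the start; "wrist_torque": the same for the moment, N m; "width": finger opening in m.
Only numpy, scipy, OpenCV 4.12 (cv2) and the standard library are available. Lean on these libraries where they do the work, as an engineer would, in place of code of your own. Each camera call takes 0.05 s, during which the arm holds its last target. There are 200 camera calls.

## Working session

There is one attempt and no reset: what is moved stays moved. The work goes in short steps, Python scripts to look and compute and a tool call to move; the robot and the scene stay as the last step left them, time stands still between calls to the robot, and variables do not carry over. Pictures are saved under pics/ and viewed, about 8 in all and at most 12, crops included, and the job is handed in when it is done.

Besides the shell and the picture viewer there is one more tool, called after "Request:" as name(argument=value, ...) on one line, values as JSON. play_rows: Moves the arm, as the interface text tells. Its arguments: {"type":"object","properties":{"rows":{"type":"array"},"claw":{"type":"number"}},"required":["rows"]}

```bash
mkdir -p pics; ls
cat > h.py <<'E'
import numpy as np, cv2
from bench import robot, eyes, finder
def cam(s): return cv2.Rodrigues(np.array(s["rvec"],float))[0],np.array(s["tvec"],float).ravel(),np.array([[s["fx"],0,s["cx"]],[0,s["fy"],s["cy"]],[0,0,1.]])
def proj(s,P):
    R,t,K=cam(s); p=(K@(R@np.atleast_2d(P).T+t[:,None])).T; return p[:,:2]/p[:,2:]
def ray(s,u,v,z):
    R,t,K=cam(s); d=R.T@np.linalg.solve(K,[u,v,1]); c=-R.T@t; return c+d*(z-c[2])/d[2]
E
python3 - <<'E'
from h import *
o=robot.get_obs(); print({k:np.round(v,3).tolist() for k,v in o.items()})
for n in ("scene","top"):
    s=eyes.snapshot(n); cv2.imwrite(f"pics/{n}0.png",cv2.resize(s["frame"][:,:,::-1],(784,588)))
    R,t,K=cam(s); print(n,K[0,0],"campos",-R.T@t)
    for m in ["unit","drawer_face","pawl_pad","lock_end","lockarm","pawl","vase","shaker","mug","ladle","cup"]:
        try: print(m,[(round(d["conf"],2),np.round(d["box"]).tolist()) for d in finder.silhouettes(s,m)[:2]])
        except Exception as e: print(m,e)
E
```

```text
pics
{'time': 0.0, 'joint_positions': [1.043, 0.088, 1.372, -0.0, 1.684, -0.103], 'qvel': [-0.004, 0.001, -0.001, 0.001, 0.001, 0.0], 'joint_torque': [0.001, -34.019, -30.243, 0.072, 0.033, -0.0], 'tool_pos': [0.226, 0.501, 0.189], 'ee_rot': [-3.139, -0.0, 2.717], 'wrist_force': [-0.174, 0.169, 0.012], 'wrist_torque': [-0.028, 0.004, -0.02], 'width': 0.094}
scene 402.0814018048015 campos [1.35256396 0.02062108 0.7853992 ]
unit [(0.79, [225.0, 245.0, 151.0, 155.0])]
drawer_face []
pawl_pad [(0.7, [278.0, 227.0, 47.0, 16.0])]
lock_end [(0.79, [230.0, 199.0, 68.0, 61.0])]
lockarm [(0.67, [228.0, 199.0, 65.0, 62.0]), (0.39, [224.0, 245.0, 150.0, 158.0])]
pawl [(0.64, [277.0, 227.0, 48.0, 18.0]), (0.37, [365.0, 210.0, 21.0, 26.0])]
vase [(0.94, [181.0, 247.0, 26.0, 69.0])]
shaker [(0.72, [260.0, 275.0, 21.0, 32.0])]
mug [(0.7, [126.0, 235.0, 41.0, 43.0])]
ladle [(0.57, [406.0, 217.0, 49.0, 50.0])]
cup [(0.63, [365.0, 208.0, 18.0, 26.0]), (0.52, [183.0, 248.0, 27.0, 70.0])]
top 379.29954585862686 campos [0.5702051  0.07126589 1.26521733]
unit [(0.86, [324.0, 208.0, 121.0, 91.0])]
drawer_face [(0.74, [354.0, 240.0, 58.0, 29.0])]
pawl_pad [(0.43, [285.0, 240.0, 37.0, 8.0])]
lock_end [(0.77, [327.0, 238.0, 59.0, 7.0]), (0.71, [352.0, 239.0, 56.0, 29.0])]
lockarm [(0.56, [332.0, 240.0, 54.0, 7.0])]
pawl [(0.76, [284.0, 240.0, 37.0, 7.0])]
vase [(0.87, [361.0, 176.0, 32.0, 22.0]), (0.64, [200.0, 265.0, 21.0, 22.0])]
shaker [(0.57, [304.0, 193.0, 17.0, 13.0]), (0.51, [283.0, 239.0, 42.0, 10.0])]
mug [(0.85, [415.0, 242.0, 39.0, 26.0])]
ladle [(0.88, [163.0, 262.0, 21.0, 85.0])]
cup [(0.8, [200.0, 264.0, 22.0, 23.0])]
```

Run:
```python
import cv2
t=cv2.imread("pics/top0.png")
c=t[int(130*1.4):int(300*1.4),int(240*1.4):int(450*1.4)]
cv2.imwrite("pics/topc.png",cv2.resize(c,None,fx=2.7,fy=2.5))
```

```text
(no output)
```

View pics/scene0.png

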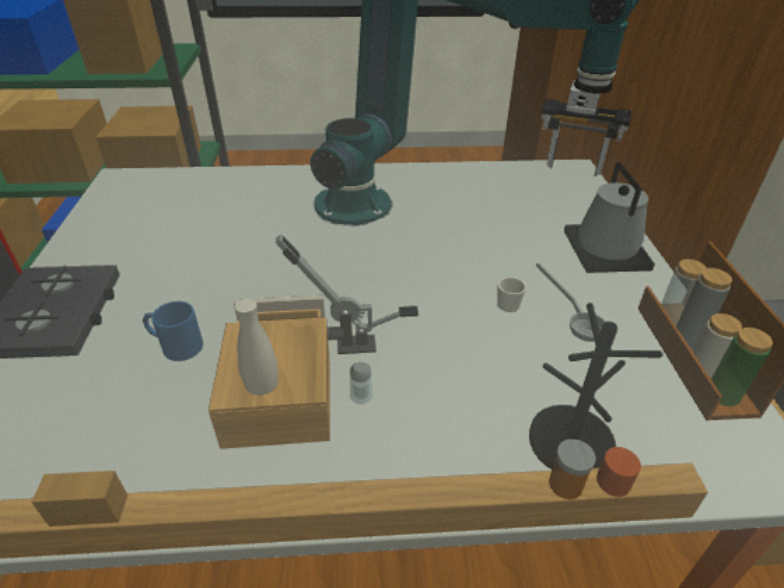

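View pics/top0.png

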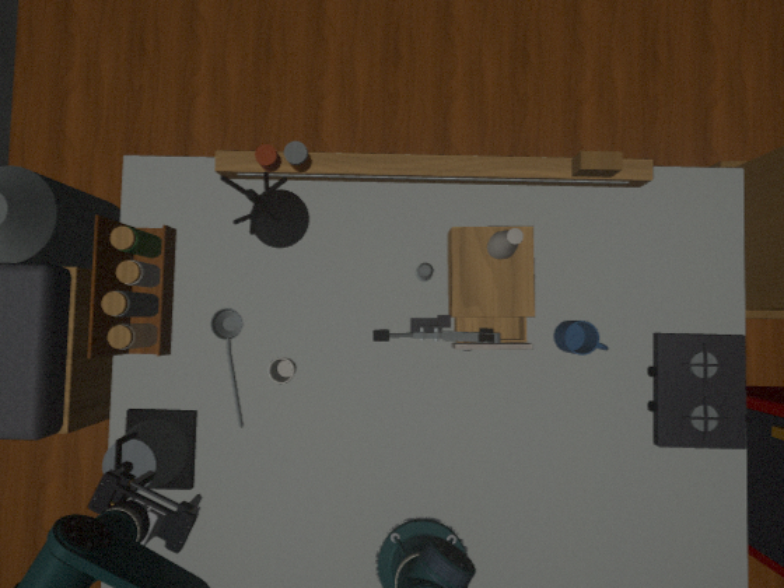

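The scene view shows the unit with the drawer partly open and the lock arm up. The pawl pad is at about (408,311) in the scaled picture, the vase is on the unit's back right, and the mug is to the right. In the top view the case corners are near (449,227), (534,226), (535,317) and (448,317), the pad is at (381,336) and the arm end at (487,335). I'll zoom in for exact corners.

View pics/topc.png

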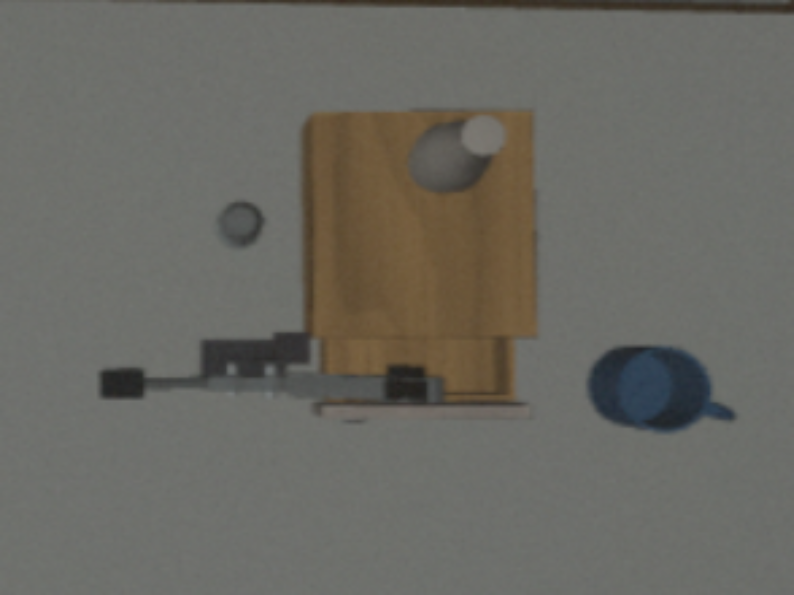

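Run:
```python
from h import *
s=eyes.snapshot("top"); q=eyes.snapshot("scene")
for u,v in [(449,227),(534,226),(535,317),(448,317)]: print("corner",np.round(ray(s,u/1.4,v/1.4,.1),3))
def cen(p,m):
    d=finder.silhouettes(p,m)
    if not d: return None
    k=d[0]["pixels"]; v,u=np.nonzero(k); return u.mean(),v.mean(),u.min(),u.max(),v.min(),v.max()
for m,z in [("pawl_pad",.07),("vase",.18),("shaker",.074),("mug",.05),("cup",.055)]:
    c=cen(s,m); print(m,np.round(c,1),np.round(ray(s,c[0],c[1],z),3))
for m in ["lockarm","drawer_face","pawl_pad"]:
    print(m,cen(s,m),cen(q,m))
R,t,K=cam(q); f=cv2.resize(q["frame"][150:330,150:330,::-1],(720,720),interpolation=cv2.INTER_CUBIC)[:600]
cv2.imwrite("pics/scenec.png",f)
```

```text
corner [ 0.771 -0.039  0.1  ]
corner [ 0.777 -0.226  0.1  ]
corner [ 0.577 -0.23   0.1  ]
corner [ 0.573 -0.04   0.1  ]
pawl_pad [281.3 239.4 266.  301.  236.  243. ] [0.529 0.078 0.07 ]
vase [359.5 173.5 348.  372.  164.  184. ] [ 0.727 -0.143  0.18 ]
shaker [302.6 193.7 297.  308.  188.  199. ] [0.675 0.014 0.074]
mug [412.1 240.7 395.  433.  229.  253. ] [ 0.534 -0.338  0.05 ]
cup [200.8 264.6 191.  211.  255.  274. ] [0.443 0.332 0.055]
lockarm (np.float64(332.5361111111111), np.float64(239.98333333333332), np.int64(303), np.int64(356), np.int64(235), np.int64(244)) (np.float64(228.5814648729447), np.float64(200.81913303437966), np.int64(197), np.int64(259), np.int64(167), np.int64(229))
drawer_face (np.float64(352.4319587628866), np.float64(237.54329896907217), np.int64(324), np.int64(378), np.int64(226), np.int64(250)) (np.float64(206.76625172890732), np.float64(219.36237897648687), np.int64(183), np.int64(230), np.int64(211), np.int64(228))
pawl_pad (np.float64(281.2738095238095), np.float64(239.4404761904762), np.int64(266), np.int64(301), np.int64(236), np.int64(243)) (np.float64(273.5071633237822), np.float64(225.87106017191977), np.int64(254), np.int64(298), np.int64(217), np.int64(236))
```

View pics/scenec.png

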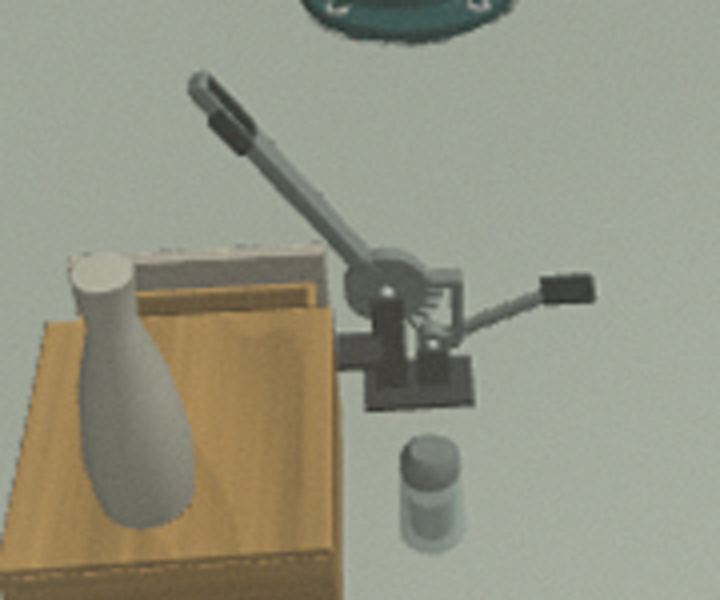

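```bash
cat > fit.py <<'E'
from h import *
from scipy.optimize import least_squares
T=lambda a,b:(240+a/3.78,130+b/3.5)
S=lambda a,b:(150+a/4,150+b/4)
s=eyes.snapshot("top"); q=eyes.snapshot("scene")
def W(p,P):
    c,n=np.cos(p[2]),np.sin(p[2]); P=np.atleast_2d(P); return np.c_[p[0]+c*P[:,0]-n*P[:,1],p[1]+n*P[:,0]+c*P[:,1],P[:,2]]
def bar(p,r,off): f=np.pi/3-p[3]; return (-.14,.125-r*np.cos(f)+off*np.sin(f),.08+r*np.sin(f)+off*np.cos(f))
def obs(p): return [
 (s,(-.1,.09,.1),T(312,337)),(s,(-.1,-.09,.1),T(538,337)),(s,(.1,.09,.1),T(308,112)),(s,(.1,-.09,.1),T(533,110)),
 (s,(-.14,.248,.07),T(122,383)),(s,bar(p,.2,0),T(440,389)),
 (q,(-.1,.09,.1),S(332,308)),(q,(.1,.09,.1),S(334,550)),(q,(-.1,-.09,.1),S(48,323)),(q,(.1,-.09,.1),S(0,572)),
 (q,(-.14,.248,.07),S(568,282)),(q,bar(p,.2,0),S(197,82)),(q,(-.125,.125,.08),S(387,292))]
def res(p): return np.concatenate([proj(c,W(p,P))[0]-uv for c,P,uv in obs(p)])
r=least_squares(res,[.67,-.13,0,.08],loss="soft_l1"); p=r.x
print(np.round(p,4)); print(np.round(res(p).reshape(-1,2),1).tolist())
for n,P in dict(pad=(-.14,.248,.07),pushdone=(-.112,-.055,.05),pivot=(-.14,.125,.08),end=bar(p,.17,.006),endlevel=(-.14,-.045,.086)).items(): print(n,np.round(W(p,P)[0],4))
c,n=np.cos(p[2]),np.sin(p[2]); 
for v in [(.727,-.143),(.534,-.338)]: d=np.array(v)-p[:2]; print("own",c*d[0]+n*d[1],-n*d[0]+c*d[1])
for rr in (386,404,410,417):
  print("face row",rr,[np.round(ray(s,*T(x,rr),.095)[:2],3) for x in (318,530)])
E
python3 fit.py
```

```text
[ 0.6772 -0.1333  0.0336  0.0507]
[[-0.3, -0.2], [-1.2, -0.9], [-0.3, -0.7], [-1.5, -0.9], [-1.2, -0.1], [-0.6, -0.4], [-0.2, -1.7], [-0.2, -1.6], [-0.9, -1.3], [-1.2, -1.1], [-0.1, -0.1], [-1.6, -0.8], [-0.2, 0.9]]
pad [0.5289 0.1099 0.07  ]
pushdone [ 0.5671 -0.192   0.05  ]
pivot [ 0.5331 -0.013   0.08  ]
end [ 0.536  -0.1003  0.226 ]
endlevel [ 0.5388 -0.1829  0.086 ]
own 0.049467299028478566 -0.01141547750515828
own -0.14997709151175745 -0.19981912683826913
face row 386 [array([ 0.531, -0.054]), array([ 0.535, -0.225])]
face row 404 [array([ 0.515, -0.054]), array([ 0.519, -0.225])]
face row 410 [array([ 0.51 , -0.054]), array([ 0.514, -0.226])]
face row 417 [array([ 0.504, -0.054]), array([ 0.508, -0.226])]
```

Request:
play_rows(rows=[{"linear":[0,0,-3],"spin":0},{"linear":[0,0,-3],"spin":0},{"linear":[0,0,-3],"spin":0},{"linear":[0,0,0],"spin":7},{"linear":[0,0,0],"spin":7},{"linear":[0,0,0],"spin":7},{"linear":[0,0,0],"spin":7},{"linear":[0,0,0],"spin":7},{"linear":[0,0,0],"spin":7},{"linear":[0,0,0],"spin":7},{"linear":[0,0,0],"spin":7},{"linear":[0,0,0],"spin":7}], claw=0)

```text
time: 2.95
tool_pos: [0.2267, 0.5011, 0.2806]
ee_rot: [3.142, -0.0, 1.611]
wrist_force: [-0.0, -0.2, 0.6]
width: 0.0175
```

Request:
play_rows(rows=[{"linear":[-3.8,1.05,0],"spin":0},{"linear":[-3.8,1.05,0],"spin":0},{"linear":[-3.8,1.05,0],"spin":0},{"linear":[-3.8,1.05,0],"spin":0},{"linear":[-3.8,1.05,0],"spin":0},{"linear":[-3.8,1.05,0],"spin":0},{"linear":[-3.8,1.05,0],"spin":0},{"linear":[-3.8,1.05,0],"spin":0},{"linear":[-3.8,1.05,0],"spin":0},{"linear":[-3.8,1.05,0],"spin":0},{"linear":[-3.8,1.05,0],"spin":0},{"linear":[-3.8,1.05,0],"spin":0}])

```text
time: 3.95
tool_pos: [0.3738, 0.0496, 0.281]
ee_rot: [3.14, -0.0, 1.617]
wrist_force: [0.3, 0.5, 0.1]
width: 0.0006
```

Request:
play_rows(rows=[{"linear":[-3.8,1.05,0],"spin":0},{"linear":[-3.8,1.05,0],"spin":0},{"linear":[-3.8,1.05,0],"spin":0},{"linear":[-3.8,1.05,0],"spin":0},{"linear":[-3.8,1.05,0],"spin":0},{"linear":[-3.8,1.05,0],"spin":0},{"linear":[-2,0,0],"spin":0},{"linear":[0,0,0],"spin":0}])

```text
time: 4.62
tool_pos: [0.4481, -0.1972, 0.2791]
ee_rot: [-3.139, 0.0, 1.612]
wrist_force: [-0.2, 0.4, -0.5]
width: 0.0005
```

Request:
play_rows(rows=[{"linear":[0,0,3.5],"spin":0},{"linear":[0,0,3.5],"spin":0},{"linear":[0,0,3.5],"spin":0},{"linear":[0,0,3.5],"spin":0},{"linear":[0,0,3.5],"spin":0},{"linear":[0,0,3.5],"spin":0},{"linear":[0,0,0],"spin":0},{"linear":[0,1,0],"spin":0},{"linear":[0,1,0],"spin":0},{"linear":[0,1,0],"spin":0},{"linear":[0,0.5,0],"spin":0},{"linear":[0,0.5,0],"spin":0}])

```text
time: 5.62
tool_pos: [0.4906, -0.192, 0.0729]
ee_rot: [3.138, 0.002, 1.618]
wrist_force: [0.3, 1.6, -0.3]
width: 0.0003
```

Request:
play_rows(rows=[{"linear":[0,0.5,0],"spin":0},{"linear":[0,0.5,0],"spin":0},{"linear":[0,0.5,0],"spin":0},{"linear":[0,0.5,0],"spin":0},{"linear":[0,0.5,0],"spin":0},{"linear":[0,0.5,0],"spin":0},{"linear":[0,0.5,0],"spin":0},{"linear":[0,0.5,0],"spin":0},{"linear":[0,0.5,0],"spin":0},{"linear":[0,0.5,0],"spin":0},{"linear":[0,0.5,0],"spin":0}])

```text
time: 6.53
tool_pos: [0.5438, -0.1898, 0.0713]
ee_rot: [3.141, 0.002, 1.617]
wrist_force: [-2.7, -2.7, 5.3]
width: 0.0001
```

Request:
play_rows(rows=[{"linear":[0,0.2,0],"spin":0},{"linear":[0,0.2,0],"spin":0},{"linear":[0,0.2,0],"spin":0},{"linear":[0,0,0],"spin":0}])

```text
time: 6.87
tool_pos: [0.5498, -0.1894, 0.0711]
ee_rot: [3.14, 0.001, 1.617]
wrist_force: [-1.3, -2.4, 4.8]
width: 0.0006
```

Request:
play_rows(rows=[{"linear":[0,0.2,0],"spin":0},{"linear":[0,0.2,0],"spin":0},{"linear":[0,0.2,0],"spin":0},{"linear":[0,0,0],"spin":0}])

```text
time: 7.2
tool_pos: [0.5549, -0.1892, 0.0711]
ee_rot: [-3.141, 0.001, 1.617]
wrist_force: [-3.4, -1.8, 4.7]
width: 0.0008
```

Request:
play_rows(rows=[{"linear":[0,0.1,0],"spin":0},{"linear":[0,0.1,0],"spin":0},{"linear":[0,0,0],"spin":0}])

```text
time: 7.45
tool_pos: [0.555, -0.1892, 0.0711]
ee_rot: [-3.137, 0.001, 1.617]
wrist_force: [-7.9, -2.9, 8.0]
width: 0.0006
```

Request:
play_rows(rows=[{"linear":[0,0.1,0],"spin":0},{"linear":[0,0.1,0],"spin":0},{"linear":[0,0,0],"spin":0}])

```text
time: 7.7
tool_pos: [0.555, -0.1892, 0.071]
ee_rot: [-3.133, 0.001, 1.616]
wrist_force: [-13.0, -2.5, 11.2]
width: 0.0
```

Request:
play_rows(rows=[{"linear":[0,-2,0],"spin":0},{"linear":[0,-3,0],"spin":0},{"linear":[0,-4,0],"spin":0},{"linear":[0,-3,0],"spin":0},{"linear":[0,0,0],"spin":0},{"linear":[0,0,-3.5],"spin":0},{"linear":[0,0,-3.5],"spin":0},{"linear":[0,0,-3.5],"spin":0},{"linear":[0,0,-3.5],"spin":0},{"linear":[0,0,-3.5],"spin":0},{"linear":[0,0,-3.5],"spin":0},{"linear":[0,0,0],"spin":0}])

```text
time: 8.7
tool_pos: [0.4427, -0.1946, 0.2883]
ee_rot: [3.129, 0.006, 1.618]
wrist_force: [-0.1, 0.0, 1.6]
width: 0.0007
```

Request:
play_rows(rows=[{"linear":[3.8,0,0],"spin":0},{"linear":[3.8,0,0],"spin":0},{"linear":[3.8,0,0],"spin":0},{"linear":[3.8,0,0],"spin":0},{"linear":[3.8,0,0],"spin":0},{"linear":[3.8,0,0],"spin":0},{"linear":[3.8,0,0],"spin":0},{"linear":[3,0,0],"spin":0},{"linear":[0,3.5,0],"spin":0},{"linear":[0,3.5,0],"spin":0},{"linear":[0,2,0],"spin":0},{"linear":[0,0,0],"spin":0}])

```text
time: 9.7
tool_pos: [0.5181, 0.1074, 0.277]
ee_rot: [-3.138, -0.001, 1.618]
wrist_force: [-1.1, 1.0, -0.2]
width: 0.0008
```

Request:
play_rows(rows=[{"linear":[0.3,1.1,3],"spin":0},{"linear":[0,0,3],"spin":0},{"linear":[0,0,3],"spin":0},{"linear":[0,0,3],"spin":0},{"linear":[0,0,2],"spin":0},{"linear":[0,0,2],"spin":0},{"linear":[0,0,1],"spin":0},{"linear":[0,0,0],"spin":0},{"linear":[0,0,0],"spin":0}])

```text
time: 10.45
tool_pos: [0.5259, 0.1099, 0.1105]
ee_rot: [-3.141, -0.001, 1.617]
wrist_force: [-0.5, -0.2, -0.5]
width: 0.0005
```

Run:
```python
from h import *
s=eyes.snapshot("top"); q=eyes.snapshot("scene"); print(robot.get_obs()["tool_pos"])
a=cv2.resize(s["frame"][170:290,240:380,::-1],(400,343),interpolation=3)
b=cv2.resize(q["frame"][140:260,180:320,::-1],(400,343),interpolation=3)
cv2.imwrite("pics/pad1.png",np.hstack([a,b]))
```

```text
[0.52720104 0.10988349 0.11238386]
```

View pics/pad1.png

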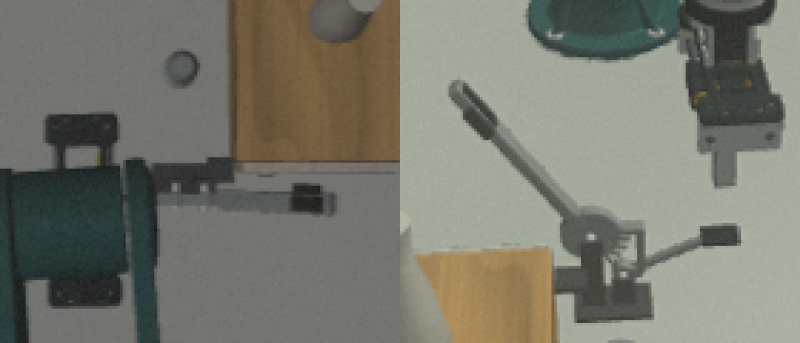

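The drawer shows shut, and the fingers are directly above the pad: the tip is at (725,185) and the pad at (720,235) in the right half. Pressing the pad now.

Request:
play_rows(rows=[{"linear":[0,0.1,1],"spin":0},{"linear":[0,0.1,1],"spin":0},{"linear":[0,0,0.5],"spin":0},{"linear":[0,0,0.4],"spin":0},{"linear":[0.1,0,0.4],"spin":0},{"linear":[0.1,0,0.3],"spin":0},{"linear":[0,0,0],"spin":0}])

```text
time: 11.13
tool_pos: [0.5276, 0.1119, 0.0737]
ee_rot: [-3.14, -0.0, 1.617]
wrist_force: [0.1, 0.0, -0.0]
width: 0.0005
```

Request:
play_rows(rows=[{"linear":[0.1,0,0.3],"spin":0},{"linear":[0.1,0,0.3],"spin":0},{"linear":[0.1,0,0.3],"spin":0},{"linear":[0.1,0,0.3],"spin":0},{"linear":[0,0,0],"spin":0}])

```text
time: 11.55
tool_pos: [0.5274, 0.1159, 0.0617]
ee_rot: [-3.14, -0.0, 1.617]
wrist_force: [-1.3, 0.2, -1.0]
width: 0.0003
```

Run:
```python
from h import *
q=eyes.snapshot("scene"); o=robot.get_obs(); print(o["tool_pos"],o["wrist_force"])
b=cv2.resize(q["frame"][180:260,220:320,::-1],(750,600),interpolation=3)
cv2.imwrite("pics/pad2.png",b)
```

```text
[0.52755066 0.11580309 0.06208325] [ 0.12021262 -0.3921436  -0.20151815]
```

View pics/pad2.png

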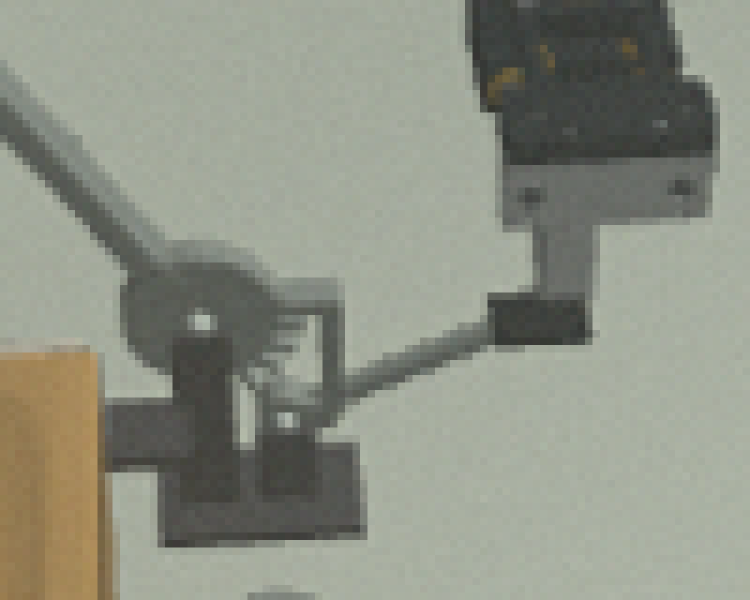

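Run:
```python
from h import *
s=eyes.snapshot("top");q=eyes.snapshot("scene"); o=robot.get_obs(); t=o["tool_pos"]
f=lambda P:((proj(q,P)-[220,180])*7.5).round(0).tolist()
print("tip",f([t+np.array([dx,dy,-.014]) for dx in(-.0125,.0125) for dy in(-.008,.008)]))
print("fingers +60mm",f([t+np.array([.0125,dy,.046]) for dy in(-.008,.008)]))
for x in(.516,.542):
  for y in (.092,.128): print("pad top",x,y,f([[x,y,.07]]))
# triangulate the pad centre
def c(p,u,v):
    R,tt,K=cam(p); return K@np.c_[R,tt]
uv1=np.array([240+122/3.78,130+383/3.5]); uv2=np.array([292,222.])
X=cv2.triangulatePoints(c(s,0,0),c(q,0,0),uv1,uv2); print((X[:3]/X[3]).ravel())
```

```text
tip [[529.0, 323.0], [572.0, 322.0], [534.0, 369.0], [578.0, 367.0]]
fingers +60mm [[539.0, 242.0], [584.0, 240.0]]
pad top 0.516 0.092 [[487.0, 282.0]]
pad top 0.516 0.128 [[585.0, 278.0]]
pad top 0.542 0.092 [[493.0, 329.0]]
pad top 0.542 0.128 [[592.0, 325.0]]
[0.5286855  0.10852875 0.06421684]
```

Run:
```python
from h import *
s=eyes.snapshot("top");q=eyes.snapshot("scene"); o=robot.get_obs(); print(robot.nose_length, o["joint_positions"], [a for a in dir(robot) if a[0]!="_"])
c=np.array([.227,.501,.19]); y=np.array([np.sin(2.717),-np.cos(2.717),0])
for h in(-.014,.005,.083): print(h,[(proj(q,c+k*.053*y+[0,0,h])*1.4).round().tolist() for k in(-1,1)])
print("top body",proj(s,[[.527,.11,z] for z in(.1,.2,.3)]).round(1).tolist())
f=q["frame"]; print("col 295 rows:",[f[r,295].tolist() for r in range(204,236,2)])
cv2.imwrite("pics/cmp.png",cv2.resize(np.hstack([q["frame"][130:250,220:340,::-1],s["frame"][180:300,210:330,::-1]]),(800,400),interpolation=2))
```

```text
0.014 [1.10737457e-01 1.26548942e-01 1.58464813e+00 7.26599714e-05
 1.42989154e+00 6.43292942e-02] ['IKError', 'close_job', 'get_obs', 'nose_length']
-0.014 [[[546.0, 177.0]], [[593.0, 185.0]]]
0.005 [[[548.0, 169.0]], [[595.0, 177.0]]]
0.083 [[[554.0, 137.0]], [[604.0, 145.0]]]
top body [[270.7, 240.3], [269.5, 241.6], [268.1, 243.2]]
col 295 rows: [[103, 109, 103], [103, 105, 100], [104, 109, 103], [105, 108, 105], [103, 106, 103], [105, 107, 103], [107, 111, 105], [107, 110, 106], [66, 69, 64], [59, 62, 57], [61, 65, 58], [164, 169, 155], [166, 173, 159], [169, 173, 159], [170, 172, 160], [171, 176, 163]]
```

View pics/cmp.png

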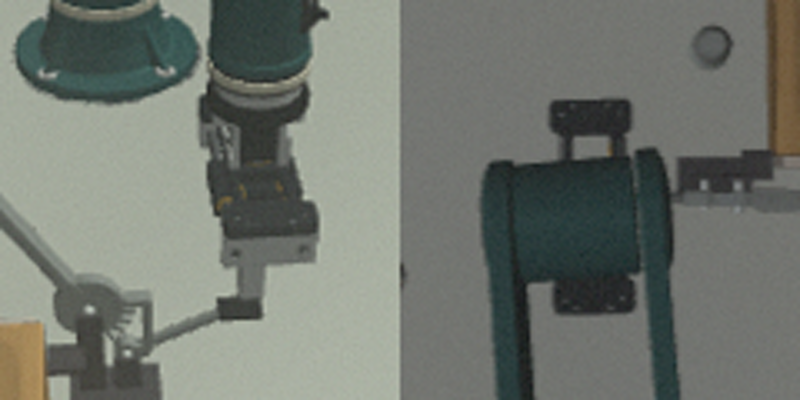

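The picture puts the real fingertip about 30 mm higher than reported, just above the still unpressed pad, and about 10 mm too far to +y. The start picture shows a similar offset. I'll shift over and go down by touch.

Request:
play_rows(rows=[{"linear":[-0.5,0,0],"spin":0},{"linear":[-0.5,0,0],"spin":0},{"linear":[0,0,0.2],"spin":0},{"linear":[0,0,0.2],"spin":0},{"linear":[0,0,0],"spin":0}])

```text
time: 12.22
tool_pos: [0.528, 0.1055, 0.058]
ee_rot: [-3.141, -0.0, 1.617]
wrist_force: [0.1, -0.2, -0.7]
width: 0.0003
```

Request:
play_rows(rows=[{"linear":[0,0,0.2],"spin":0},{"linear":[0,0,0.2],"spin":0},{"linear":[0,0,0],"spin":0}])

```text
time: 12.47
tool_pos: [0.5284, 0.106, 0.0544]
ee_rot: [3.141, -0.001, 1.617]
wrist_force: [0.2, -0.3, 0.6]
width: 0.0003
```

Request:
play_rows(rows=[{"linear":[0,0,0.2],"spin":0},{"linear":[0,0,0.2],"spin":0},{"linear":[0,0,0],"spin":0}])

```text
time: 12.72
tool_pos: [0.5285, 0.106, 0.0505]
ee_rot: [3.141, -0.0, 1.617]
wrist_force: [0.7, 0.9, 1.3]
width: 0.0004
```

Request:
play_rows(rows=[{"linear":[0.1,0,0.2],"spin":0},{"linear":[0,0,0.2],"spin":0},{"linear":[0.1,0,0.2],"spin":0},{"linear":[0,0,0],"spin":0}])

```text
time: 13.05
tool_pos: [0.5283, 0.1078, 0.0441]
ee_rot: [-3.142, -0.0, 1.617]
wrist_force: [0.7, 0.3, 1.1]
width: 0.0005
```

Run:
```python
from h import *
q=eyes.snapshot("scene"); s=eyes.snapshot("top"); o=robot.get_obs(); print(o["tool_pos"],o["wrist_force"])
b=cv2.resize(q["frame"][180:260,220:320,::-1],(600,480),interpolation=3)
cv2.imwrite("pics/pad3.png",b)
```

```text
[0.52810422 0.10753194 0.04423655] [1.17328823 1.05624347 0.20475216]
```

View pics/pad3.png

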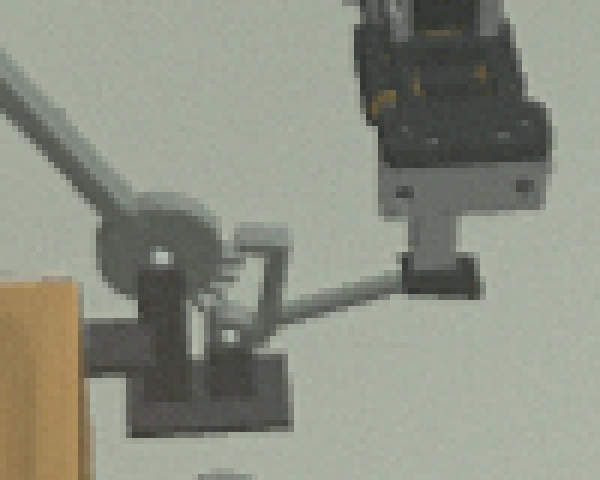

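The pawl has begun to turn. The hook bar at (265,240) has swung away from the teeth, and the fingertip is on the pad at (432,268). I'll press on to the stop.

Request:
play_rows(rows=[{"linear":[0.1,0,0.2],"spin":0},{"linear":[0,0,0.2],"spin":0},{"linear":[0.1,0,0.2],"spin":0},{"linear":[0,0,0.2],"spin":0},{"linear":[0,0,0],"spin":0}])

```text
time: 13.57
tool_pos: [0.528, 0.1099, 0.036]
ee_rot: [-3.141, -0.0, 1.617]
wrist_force: [0.2, 0.4, -0.1]
width: 0.0003
```

Request:
play_rows(rows=[{"linear":[0.1,0,0.2],"spin":0},{"linear":[0,0,0.2],"spin":0},{"linear":[0,0,0],"spin":0}])

```text
time: 13.82
tool_pos: [0.5282, 0.1108, 0.0327]
ee_rot: [3.141, -0.0, 1.617]
wrist_force: [-0.5, -0.1, 2.1]
width: 0.0006
```

Request:
play_rows(rows=[{"linear":[0,0,0.2],"spin":0},{"linear":[0,0,0.1],"spin":0},{"linear":[0,0,0],"spin":0}])

```text
time: 14.07
tool_pos: [0.5286, 0.1108, 0.0319]
ee_rot: [3.14, -0.0, 1.617]
wrist_force: [-3.7, -0.8, 11.0]
width: 0.0001
```

Request:
play_rows(rows=[{"linear":[0,0,0.1],"spin":0},{"linear":[0,0,0],"spin":0}])

```text
time: 14.23
tool_pos: [0.5287, 0.1109, 0.0316]
ee_rot: [3.14, -0.0, 1.617]
wrist_force: [-4.1, -0.3, 14.2]
width: 0.0008
```

The pawl is at its end stop: 14 N with no further travel. Lifting off and moving over to the upper side of the lock arm.

Request:
play_rows(rows=[{"linear":[0,0,-2],"spin":0},{"linear":[0,0,-3.5],"spin":0},{"linear":[0,0,-4],"spin":0},{"linear":[0,0,-4],"spin":0},{"linear":[0,0,-4],"spin":0},{"linear":[0,0,0],"spin":0},{"linear":[-3.5,0,0],"spin":0},{"linear":[-3.5,0,0],"spin":0},{"linear":[-3.5,0,0],"spin":0},{"linear":[-3,0,0],"spin":0},{"linear":[-2,0,0],"spin":0},{"linear":[0,0,0],"spin":0}])

```text
time: 15.23
tool_pos: [0.535, -0.048, 0.2024]
ee_rot: [-3.14, 0.002, 1.612]
wrist_force: [0.1, 0.1, -0.1]
width: 0.0007
```

Run:
```python
from h import *
q=eyes.snapshot("scene"); s=eyes.snapshot("top"); o=robot.get_obs(); print(o["tool_pos"],o["wrist_force"])
cv2.imwrite("pics/arm1.png",cv2.resize(q["frame"][120:260,170:320,::-1],(643,600),interpolation=3))
```

```text
[ 0.53506944 -0.04452002  0.20274097] [-0.88989663  0.46527747  0.24853095]
```

View pics/arm1.png

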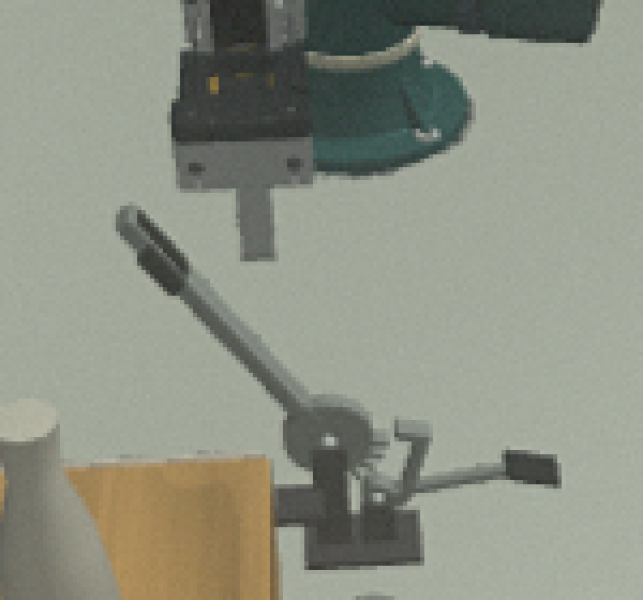

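The pawl hook at (412,430) is clear of the teeth, and the pad is down. The fingertip is at (258,260), on the upper side of the bar and level with its black push pad at (165,268). Now I push along the arc.

Request:
play_rows(rows=[{"linear":[-1.5,0,0],"spin":0},{"linear":[-1.5,0,0],"spin":0},{"linear":[-1,0,0],"spin":0},{"linear":[-0.5,0,0],"spin":0},{"linear":[-0.4,0,0],"spin":0},{"linear":[-0.8,0,0.3],"spin":0},{"linear":[-0.9,0,0.4],"spin":0},{"linear":[0,0,0],"spin":0}])

```text
time: 16.0
tool_pos: [0.5385, -0.1114, 0.1956]
ee_rot: [-3.141, 0.001, 1.616]
wrist_force: [-0.0, -0.6, 1.1]
width: 0.0002
```

Request:
play_rows(rows=[{"linear":[-0.7,0,0.6],"spin":0},{"linear":[-0.7,0,0.7],"spin":0},{"linear":[-0.7,0,0.7],"spin":0},{"linear":[-0.6,0,0.8],"spin":0},{"linear":[-0.6,0,0.8],"spin":0},{"linear":[-0.6,0,0.8],"spin":0}])

```text
time: 16.5
tool_pos: [0.54, -0.1499, 0.1516]
ee_rot: [-3.141, 0.0, 1.617]
wrist_force: [-1.4, 1.6, 1.8]
width: 0.0001
```

Request:
play_rows(rows=[{"linear":[-0.5,0,0.9],"spin":0},{"linear":[-0.5,0,0.9],"spin":0},{"linear":[-0.4,0,0.9],"spin":0},{"linear":[-0.3,0,0.9],"spin":0},{"linear":[-0.3,0,0.9],"spin":0},{"linear":[-0.3,0,0.9],"spin":0},{"linear":[-0.2,0,0.8],"spin":0},{"linear":[-0.1,0,0.8],"spin":0},{"linear":[0,0,0],"spin":0}])

```text
time: 17.25
tool_pos: [0.5408, -0.1752, 0.0804]
ee_rot: [-3.14, -0.0, 1.617]
wrist_force: [-0.0, -0.4, -0.6]
width: 0.0
```

Request:
play_rows(rows=[{"linear":[0,0,0.4],"spin":0},{"linear":[0,0,0.4],"spin":0},{"linear":[0,0,0.2],"spin":0},{"linear":[0,0,0],"spin":0}])

```text
time: 17.58
tool_pos: [0.5416, -0.1753, 0.0724]
ee_rot: [3.141, 0.001, 1.617]
wrist_force: [-0.4, -0.5, 0.0]
width: 0.0003
```

Request:
play_rows(rows=[{"linear":[0,0,0.2],"spin":0},{"linear":[0,0,0.2],"spin":0},{"linear":[0,0,0],"spin":0}])

```text
time: 17.83
tool_pos: [0.5418, -0.1752, 0.071]
ee_rot: [3.14, 0.001, 1.617]
wrist_force: [-4.3, 0.8, 9.7]
width: 0.0004
```

Contact with a rising force at the height expected for a level arm. One more small press, then a look.

Request:
play_rows(rows=[{"linear":[0,0,0.1],"spin":0},{"linear":[0,0,0.1],"spin":0},{"linear":[0,0,0],"spin":0}])

```text
time: 18.08
tool_pos: [0.5419, -0.1753, 0.0709]
ee_rot: [3.139, 0.001, 1.617]
wrist_force: [-6.3, 1.6, 15.6]
width: 0.0002
```

Request:
play_rows(rows=[{"linear":[0,0,-1],"spin":0},{"linear":[0,0,-3],"spin":0},{"linear":[0,0,-4],"spin":0},{"linear":[0,0,-4],"spin":0},{"linear":[0,0,-4],"spin":0},{"linear":[0,0,-4],"spin":0},{"linear":[0,-4,0],"spin":0},{"linear":[0,-4,0],"spin":0},{"linear":[0,-4,0],"spin":0},{"linear":[0,-4,0],"spin":0},{"linear":[0,-3,0],"spin":0},{"linear":[0,0,0],"spin":0}])

```text
time: 19.08
tool_pos: [0.3482, -0.1835, 0.2676]
ee_rot: [3.141, 0.001, 1.614]
wrist_force: [0.8, 0.4, -0.4]
width: 0.0005
```

Run:
```python
from h import *
q=eyes.snapshot("scene"); s=eyes.snapshot("top"); o=robot.get_obs(); print(o["time"],o["tool_pos"],o["wrist_force"])
cv2.imwrite("pics/end.png",np.hstack([cv2.resize(q["frame"][150:310,150:310,::-1],(400,400),interpolation=3),cv2.resize(s["frame"][150:310,240:400,::-1],(400,400),interpolation=3)]))
for m,z in [("vase",.18),("shaker",.074),("mug",.05),("cup",.055)]:
    d=finder.silhouettes(s,m)
    if d: v,u=np.nonzero(d[0]["pixels"]); print(m,np.round(ray(s,u.mean(),v.mean(),z),3))
p=np.array([.6772,-.1333]);c,n=np.cos(.0336),np.sin(.0336)
W=lambda x,y,z:[p[0]+c*x-n*y,p[1]+n*x+c*y,z]
for nm,P in dict(barend=W(-.14,-.075,.086),lockend=W(-.14,-.045,.086),pivot=W(-.14,.125,.08)).items(): print(nm,((proj(q,P)-150)*2.5).round(),((proj(s,P)-[240,150])*2.5).round()+[400,0])
```

```text
19.1833 [ 0.35147676 -0.18377049  0.26702069] [-0.19566032 -0.79384973  0.86082092]
vase [ 0.726 -0.142  0.18 ]
shaker [0.673 0.015 0.074]
mug [ 0.534 -0.337  0.05 ]
cup [0.444 0.331 0.055]
barend [[ 50. 182.]] [[739. 221.]]
lockend [[ 79. 181.]] [[714. 221.]]
pivot [[241. 176.]] [[576. 223.]]
```

View pics/end.png

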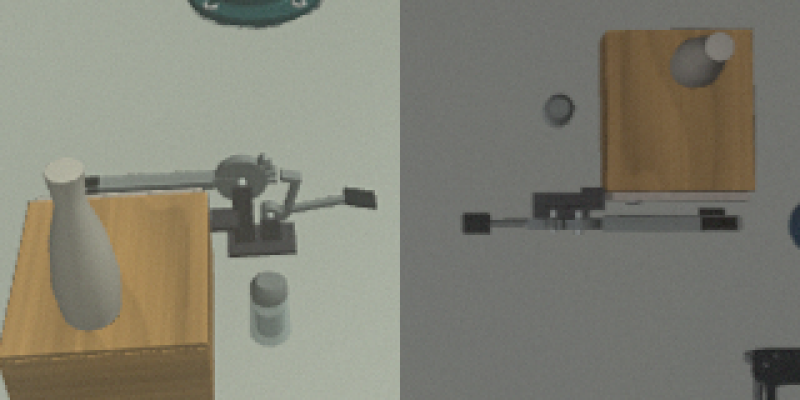

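The arm lies level: its end is at (740,223) and the pivot at (576,223), which matches the prediction. The drawer is shut, the pawl is down, and the vase, shaker, mug and cup have not moved. The gripper is clear of everything.

```bash
python3 -c "
from bench import robot
print(robot.close_job())"
```

```text
the job is handed in; nothing more can be done
None
```

The drawer is shut, the pawl pad is pressed to its stop and the lock arm lies level across the drawer front. I did them in that order, with the closed fingertips only, and handed the job in at about 19 s.

- **Drawer:** it reached a hard stop at 13 N, within a millimetre of the predicted shut position. The last pictures show it shut.
- **Pawl:** it reached its end stop at 14 N. The pictures show the hook clear of the teeth and the pad still down at the end.
- **Lock arm:** the stop force rose to about 16 N. The bar end and pivot appear where a level arm should project.
- **Other things:** the vase, shaker, mug and cup measured within 2 mm of where they started. I did not re-measure the ladle, but the arm never went near it on the counter after the first move. The gripper finished clear, with about zero wrist force.

One check disagreed. The pictures and the contact heights put the real fingertips about 32 mm higher than the reported tool position and the 14 mm nose length give. My first press on the pad therefore stopped above it without touching. I corrected by picture and by touch and used that offset for the lock arm. It also means the drawer was pushed near the top of its face, about 9 cm above the counter, instead of at the 5.5 cm I intended.

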